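# Set the iris lever of a dish viewer, then switch on its lamp

### The job

On the dish viewer, gently push the iris lever round its arc, without pinching it, until its nose points straight at the tip of the index rider on the scale. Only then press the lamp button fully down and let it come up again. Leave the index rider, the dish on the stage and the bottle, jar and tube rack beside the viewer where they are.

Things in the scene. Friction and masses are not known exactly. Their poses are not given: they have to be found in the camera images.
- viewer: dish viewer, a white flat box fixed on the bench, top face 55 mm up. Origin: at bench height under the axis of its round stage and iris ring; z up, yaw varies. The box spans x -167 to +113 mm, y -165 to +165 mm; the scale of marks is round the front (-x) of the stage. The aluminium stage (radius 60 mm, top 68.5 mm above the bench) carries the dish
- iris_ring: black ring, outer radius 77 mm, with a steel lever, turning on the viewer's vertical axis. Origin on the axis, 55.5 mm above the bench; its -x axis points out along the lever. Turns 1.2 rad either side of the viewer's front (-x); starts near its +y end and must go towards -y (counter-clockwise from above). Stays where left; 1.5 N at the pin moves it. Delicate: over 15 N from the fingers is a fault
- lever_pin (a point): centre of the top of the lever's upright black pin: 14 mm diameter, at radius 105 mm from the axis, top 97.5 mm above the bench, rising 33 mm clear above the lever bar. The place to push, sideways
- lever_nose (a point): point just before the lever's nose, at radius 125 mm from the axis, 61.5 mm above the bench; meets index_tip when the lever is set. The lever is a flat bar 12 mm wide to radius 117 mm, then a nose 4 mm wide to radius 124 mm; its top is 64.5 mm above the bench
- index_tip (a point): point just before the index rider's inward tip, at radius 125 mm, 61.5 mm above the bench. The rider is a black block 20 mm wide with a pointed inner end, radius 128 to 156 mm, top 63.5 mm above the bench, at the scale's outer edge, 0.4 rad to the +y side up to 0.75 rad to the -y side of the viewer's front. It can be shoved along: do not touch it
- lamp_button_top (a point): centre of the top of the round grey lamp button, 28 mm diameter, on the viewer's top face, 50 mm behind the axis and 125 mm to the -y side; pressed straight down it sinks 6 mm against a spring, fully down at 5 N, and springs back
- lamp_button (a joint): travel of the lamp button, m: 0 up, 0.006 fully down
- dish: flat clear round dish, 90 mm diameter, 15 mm high, loose on the stage; origin under its centre. Leave alone
- reagent_bottle: bottle, 64 mm diameter, 140 mm high, loose on the bench on the viewer's +y side; origin under its centre. Leave alone
- jar: clear jar, 60 mm diameter, 70 mm high, loose on the bench on the viewer's -y side; origin under its centre. Leave alone
- tube_rack: green rack of small tubes, 70 x 150 mm, about 51 mm high, loose on the bench behind the viewer (+x side); origin under its centre. Leave alone

How it is judged (in metres and radians):
On the way, in this order (a step that is already met when the one before it is completed fails the run):
1. the lever's nose stands at the index tip, within 5.5 mm, the lever at rest and the button up (horizontal distance between lever_nose and index_tip below 0.0055 m and angular speed of iris_ring below 0.03 rad/s and value of joint lamp_button below 0.002 m), for 0.2 s.
2. the lamp button is fully down (more than 4.5 of 6 mm) (value of joint lamp_button above 0.0045 m), for 0.05 s.
At the end, for the whole second after the job is handed in: the lever's nose is within 5.5 mm of the index tip and at rest, the lamp button is up again (within 1.5 mm), the index rider is within 5 mm, the dish within 12 mm and the bottle, jar and rack within 25 mm of where they were (horizontal distance between lever_nose and index_tip below 0.0055 m and angular speed of iris_ring below 0.03 rad/s and value of joint lamp_button below 0.0015 m and distance of index_tip from where it was at the start of the episode below 0.005 m and distance of dish from where it was at the start of the episode below 0.012 m and distance of each of reagent_bottle, jar, tube_rack from where it was at the start of the episode below 0.025 m); the robot touches nothing.
It fails at once if the lamp button is pressed while the lever is off the index (by more than 8 mm) (value of joint lamp_button above 0.003 m and horizontal distance between lever_nose and index_tip above 0.008 m).
It fails at once if the iris ring or lever is pinched or forced (more than 15 N from the fingers) (contact force between the fingers and iris_ring above 15 N).
It fails at once if the index rider is shoved more than 5 mm (distance of index_tip from where it was at the start of the episode above 0.005 m).
It fails at once if the dish is moved or lifted more than 12 mm (distance of dish from where it was at the start of the episode above 0.012 m).
It fails at once if the bottle, jar or tube rack is moved or lifted more than 25 mm (distance of any of reagent_bottle, jar, tube_rack from where it was at the start of the episode above 0.025 m).
It also fails if it takes over 51 s, if anything falls off the work surface, if the arm or the gripper's body presses on something with over 40 N, if the wrist force passes 120 N, or if a joint passes its speed limit or range.

### The arm

A 6-joint arm with a two-finger parallel gripper is mounted at the origin on the work surface. World frame = base frame: x ahead of the robot, y to its left, z up, the work surface at z = 0. Lengths are in m, angles in degrees, forces in N, time in s.
With the tool pointing down it reaches from about 0.35 to 1 m from the base axis. Payload 7.1 kg.
Tool frame: the origin (TCP) lies at the centre of the arm's flange, where the gripper is bolted on; the fingertips stand 173 mm ahead of it and the grasp point (between the pads) lies r.grasp_offset ahead of it (r.grasp_offset is the distance from the TCP to the grasp point, in m); z points along the fingers, y is the direction in which the jaws open and shut (so a half turn about z gives the same grasp; the last joint's range is limited). The gripper opens to 85 mm and grips with 20 to 120 N. Pads are 22 mm wide; open, the fingers measure 114 mm over their backs; the gripper's body (76 mm by 85 mm) begins 54 mm behind the grasp point. The pads swing forward as they close: fully open they stand 13 mm farther back than shut.
Start: joints at [-73.281, 24.242, 93.386, -0, 62.372, -1.089], TCP at [0.191, -0.595, 0.405] pointing down, gripper open.
Joint ranges: [-172.04, 172.04], [-51.8, 120.97], [4.93, 147.93], [-75.15, 255.16], [6.16, 154.13], [-145.62, 145.62]. Speed limits (degrees/s): [136.94, 136.94, 172.46, 180, 180, 180].

### API

Orientations are given as a 3x3 rotation matrix whose columns are the frame's x, y, z axes.
In Python, from bench import r, cams, finish_job gives the robot as it stands. The module is installed in compiled form; this text tells all that it offers.
- The arm moves only by the tool servo_tool, never from a script. Its argument "series" is a list of rows, each a list of 7 numbers: the closure, from -1 (fully open) to 1 (shut), then the shift along the tool's x, y, z in mm, then the turn, a rotation vector about the tool's x, y, z in degrees. A call has 1 to 5 rows; each row is the pose to reach, as a shift and turn from the pose commanded when the call began, along the tool's axes at that moment; what a row does not reach only later rows make up. A row lasts 1/12 s, in which the tool goes at most 41.7 mm and 7.16 degrees, less where a joint would pass 70% of its speed; a pose out of reach is approached as far as the arm can. A call with a gripper value outside its range is refused whole. The fingers move at their own pace and stop on an object; "squeeze" is the grip in N (left out, the last holds). Time passes only in rows, so rows that repeat a pose let the fingers close. It gives the time, the measured TCP pose, the force and the opening at its end, in the units of the state.
- r.get_state(): the state, without advancing time (a new reading comes with each control period).
- cams.get_image(name): name is "side" or "top" or "wrist"; returns a dict with "img" (384x512x3 uint8, blue, green, red), "K" (3x3 intrinsics, pixels), "R" (3x3) and "t" (3): a world point X has camera coordinates R X + t; the wrist camera has in their place "mount" (4x4, takes a point from camera to tool coordinates, whose origin is the TCP and whose axes are the flange's). Camera axes: x right, y down, z forward; pixel columns grow to the right and rows downward; lengths in m; the calibration is good to about 2 mm. The wrist camera is an equidistant fisheye: a pixel r from the principal point sees the ray r / f radians off the axis. A picture is of the moment at which its call begins: read the wrist's pose just before it. There is no depth.
- finish_job(): hands the job in, once; it reports no verdict.
The state is a dict: "clock": time; "joint_positions": joint angles; "joint_vel": joint speeds; "effort": joint torques, N m; "tcp_pos": TCP position; "tool_rot": TCP orientation; "wrist_force": force on the tool from outside, world axes, zero at the start; "ft_torque": the same for the moment, N m; "gripper_width": finger opening in m.
Only numpy, scipy, OpenCV 4.12 (cv2) and the standard library are available. Lean on these libraries where they do the work, as an engineer would, in place of code of your own. Each camera call takes 0.05 s, during which the arm holds its last target. There are 200 camera calls.

## Working session

There is one attempt and no reset: what is moved stays moved. The work goes in short steps, Python scripts to look and compute and a tool call to move; the robot and the scene stay as the last step left them, time stands still between calls to the robot, and variables do not carry over. Pictures are saved under pics/ and viewed, about 8 in all and at most 12, crops included, and the job is handed in when it is done.

Besides the shell and the picture viewer there is one more tool, called after ">>>" by a JSON object that holds its "name" and its "arguments", one argument or row to a line. servo_tool: Moves the arm, as the interface text tells. Its arguments: {"type":"object","properties":{"series":{"type":"array"},"squeeze":{"type":"number"}},"required":["series"]}

```bash
mkdir -p pics; python3 - <<'E'
from bench import r,cams
import cv2,numpy as np
s=r.get_state();print(s['clock'],s['tcp_pos'],np.round(s['tool_rot'],3),s['gripper_width'],r.grasp_offset)
for n in("top","side"):
    d=cams.get_image(n);cv2.imwrite(f"pics/{n}0.png",d["img"]);print(n,d["K"],d["R"],d["t"])
    np.savez(f"{n}0.npz",**d)
d=cams.get_image("wrist");print(d["mount"],d["K"]);cv2.imwrite("pics/w0.png",d["img"])
E
```

```text
0.0 [ 0.19107134 -0.59477164  0.40392691] [[ 0.952  0.306 -0.001]
 [ 0.306 -0.952  0.001]
 [-0.    -0.002 -1.   ]] 0.08531472623358893 0.1547
top [[382.11025575   0.         255.34985478]
 [  0.         382.11025575 184.04537556]
 [  0.           0.           1.        ]] [[ 0.00860102 -0.9999354   0.00743052]
 [-0.98849505 -0.0096243  -0.15094669]
 [ 0.15100845 -0.00604673 -0.98851398]] [0.02074358 0.62520669 0.89774143]
side [[395.21933958   0.         251.92955593]
 [  0.         395.21933958 188.89009124]
 [  0.           0.           1.        ]] [[-0.89592836 -0.44418343 -0.00366694]
 [-0.32372729  0.65857365 -0.67932421]
 [ 0.30415951 -0.60743874 -0.73382912]] [0.58979968 0.24223256 0.88676477]
[[ 1.13569114e-03 -9.47848827e-01 -3.18718231e-01  8.24257198e-02]
 [ 9.99998520e-01  1.48832719e-03 -8.62892974e-04 -1.06390511e-04]
 [ 1.29224910e-03 -3.18716780e-01  9.47849115e-01  3.19083122e-02]
 [ 0.00000000e+00  0.00000000e+00  0.00000000e+00  1.00000000e+00]] [[297.31863964   0.         259.24614567]
 [  0.         297.31863964 195.84234129]
 [  0.           0.           1.        ]]
```

View pics/top0.png

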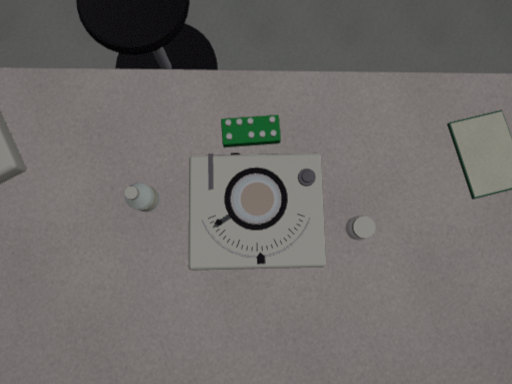

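View pics/side0.png

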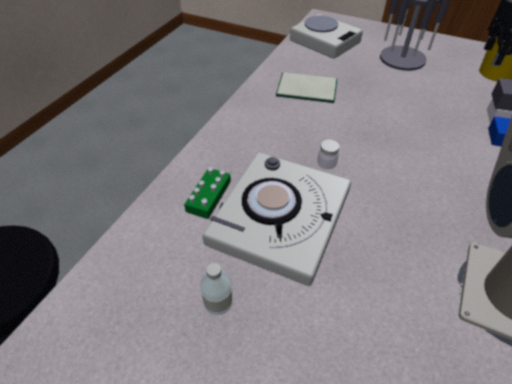

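The top view shows the ring at about (256,198), the lever pin at (218,223), the rider at (261,258) and the button at (307,177). The side view agrees, with the rider at (327,216) and the button at (272,163). I'll measure these next.

```bash
cat > h.py <<'E'
import numpy as np
def ray(d,u,v,z):
    c=np.linalg.inv(d["K"])@[u,v,1]; R=d["R"];o=-R.T@d["t"];w=R.T@c
    return (o+w*(z-o[2])/w[2])[:2]
def proj(d,X):
    p=d["K"]@(d["R"]@np.asarray(X)+d["t"]);return p[:2]/p[2]
E
python3 - <<'E'
import numpy as np,cv2
from h import *
for n in("top","side"):
    d=np.load(n+"0.npz");im=d["img"]
    g=im.max(2)
    x0,y0,x1,y1=(185,145,330,272) if n=="top" else (200,145,355,285)
    # white box corner outline
    for th in (40,60,95):
        m=np.zeros_like(g);m[y0:y1,x0:x1]=(g[y0:y1,x0:x1]<th)*255
        k,l,st,ce=cv2.connectedComponentsWithStats(m)
        for i in range(1,k):
            if st[i,4]>12: print(n,th,st[i],ce[i].round(1),ray(d,*ce[i],.06).round(4))
    c=cv2.resize(im[y0:y1,x0:x1],None,fx=5,fy=5,interpolation=cv2.INTER_CUBIC)
    cv2.imwrite(f"pics/{n}c.png",cv2.convertScaleAbs(c,alpha=1.4))
E
```

```text
top 40 [224 145  15   2  18] [230.1 145.2] [0.7199 0.09  ]
top 40 [225 168  62  62 851] [255.2 198.2] [0.5884 0.0266]
top 40 [216 220   6   5  27] [218.6 221.9] [0.5302 0.114 ]
top 40 [257 254   7   9  51] [260.3 258.3] [0.4451 0.0132]
top 60 [224 145  22   2  30] [232.6 145.3] [0.7197 0.0837]
top 60 [ 215  168   72   62 1024] [253.2 199.8] [0.5843 0.0315]
top 60 [301 176   8   7  17] [303.9 179.8] [ 0.6348 -0.0922]
top 60 [257 253   8  11  67] [260.4 258.5] [0.4447 0.0131]
top 95 [223 145  35   3  56] [236.2 145.4] [0.7193 0.0747]
top 95 [231 153   9   2  18] [235.  153.5] [0.6989 0.0775]
top 95 [208 154   5  35 159] [210.2 170. ] [0.6567 0.1375]
top 95 [ 213  167   75   63 1262] [252.8 200.1] [0.5836 0.0324]
top 95 [298 169  17  17 240] [306. 177.] [ 0.6418 -0.0975]
top 95 [189 179   1  20  20] [189.  188.5] [0.6105 0.1878]
top 95 [256 253   9  11  80] [260.4 258.5] [0.4447 0.013 ]
side 40 [243 179  57  56 529] [270.9 210. ] [0.5769 0.0574]
side 40 [211 196   9  15  23] [214.8 202.8] [0.714  0.0986]
side 40 [322 214   8   6  32] [326.2 216.2] [0.447  0.0155]
side 60 [200 178  30  40 179] [214.9 200.8] [0.7173 0.0927]
side 60 [242 179  59  58 680] [271.4 208.5] [0.5778 0.0524]
side 60 [322 213   9   7  44] [326.3 216.1] [0.447  0.0153]
side 95 [327 152  10   3  18] [332.2 153.1] [ 0.5076 -0.2111]
side 95 [265 159  14  11 108] [271.5 164.7] [ 0.643  -0.0915]
side 95 [200 175  31  44 301] [215.1 200. ] [0.7181 0.0902]
side 95 [242 178  60  62 893] [271.6 207.1] [0.5793 0.0481]
side 95 [321 213  11   8  63] [326.4 216.2] [0.4467 0.0154]
side 95 [211 217  32  14  74] [226.1 223.3] [0.6568 0.1433]
side 95 [206 242 109  43 319] [264.6 265.2] [0.5235 0.2082]
side 95 [212 274   9   5  22] [216.  276.5] [0.606  0.2802]
```

View pics/topc.png

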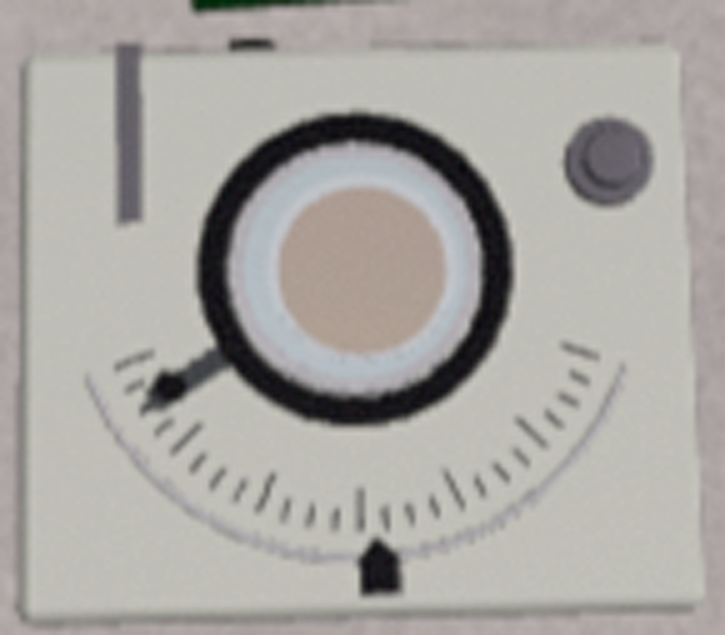

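Crop: ring centre at about (355,268), lever nose at (150,408), rider tip at (377,540) and button at (607,160). I'll fit the ring centre and box in both views to get the bearing.

```bash
python3 - <<'E'
import numpy as np,cv2
from h import *
for n,win,pinz in(("top",(185,145,330,272),.0975),("side",(240,172,345,245),.0975)):
    d=np.load(n+"0.npz");im=d["img"];S=4
    x0,y0,x1,y1=win
    g=cv2.resize(im[y0:y1,x0:x1],None,fx=S,fy=S,interpolation=cv2.INTER_CUBIC).max(2)
    pix=lambda p:((np.asarray(p)+.5)/S-.5)+[x0,y0]
    m=(g<70).astype(np.uint8)
    k,l,st,ce=cv2.connectedComponentsWithStats(m)
    i=1+np.argmax(st[1:,4])
    ring=cv2.findContours((l==i).astype(np.uint8),cv2.RETR_EXTERNAL,cv2.CHAIN_APPROX_NONE)[0][0][:,0]
    W=np.array([ray(d,*pix(p),.062) for p in ring])
    c=np.median(W,0)
    for _ in range(30):
        rr=np.linalg.norm(W-c,axis=1); s=abs(rr-.077)<.006 if _>5 else rr<.09
        P=W[s];A=np.c_[2*P,np.ones(len(P))];q=np.linalg.lstsq(A,(P**2).sum(1),rcond=None)[0];c=q[:2]
    print(n,"centre",c.round(4),"R",np.sqrt(q[2]+c@c).round(4),s.mean())
    # rider: dark blob near
    for j in range(1,k):
        X=ray(d,*pix(ce[j]),.0615)
        if j!=i and st[j,4]>250 and X[0]<.48:
            pr=np.array([ray(d,*pix((x,y)),.0635) for y,x in np.argwhere(l==j)])
            rc=pr.mean(0);v=rc-c;rad=np.linalg.norm(pr-c,axis=1)
            t=pr[rad<np.percentile(rad,5)].mean(0)
            print(" rider cen",rc.round(4),np.linalg.norm(v).round(4),"bearing",np.degrees(np.arctan2(v[1],-v[0])).round(2),"tip",t.round(4),np.degrees(np.arctan2(*(t-c)[::-1]*[1,-1])).round(2),rad.min().round(4))
    # box corners
    hsv=im.astype(int); w=((im.min(2)>100)).astype(np.uint8)
d=np.load("top0.npz");print("button",ray(d,306.4,176.6,.063),ray(np.load("side0.npz"),272,163.5,.063))
# ticks: centre tick etc via box edges
im=np.load("top0.npz")["img"].astype(int);print(im[210,180:200].tolist()[::2],im[240:275:3,250].tolist())
E
```

```text
top centre [0.5883 0.0261] R 0.0757 0.8532219570405728
 rider cen [0.4448 0.0131] 0.1441 bearing -5.2 tip [0.4566 0.0143] -5.13 0.1303
side centre [0.5896 0.0287] R 0.0763 0.8596491228070176
 rider cen [0.4463 0.0182] 0.1437 bearing -4.21 tip [0.4575 0.0189] -4.26 0.1306
button [ 0.64220819 -0.09792511] [ 0.64251454 -0.09359841]
[[116, 115, 122], [117, 117, 123], [119, 120, 126], [119, 119, 125], [117, 118, 123], [110, 114, 115], [130, 136, 136], [131, 136, 136], [131, 136, 136], [130, 135, 136]] [[131, 135, 136], [131, 136, 136], [132, 137, 137], [127, 132, 132], [131, 137, 137], [125, 128, 129], [131, 135, 136], [131, 136, 137], [131, 136, 137], [104, 109, 109], [117, 118, 123], [115, 116, 122]]
```

>>> {"name": "servo_tool", "arguments": {
  "series": [
    [1,568,-580,0,0,0,-16.6],
    [1,568,-580,0,0,0,-16.6],
    [1,568,-580,0,0,0,-16.6],
    [1,568,-580,0,0,0,-16.6],
    [1,568,-580,0,0,0,-16.6]
  ],
  "squeeze": 20
}}

```text
clock: 0.57
tcp_pos: [0.2847, -0.4069, 0.4045]
tool_rot: [[0.825, 0.565, -0.0], [0.565, -0.825, 0.0], [0.0, -0.0, -1.0]]
wrist_force: [1.6, -0.3, -0.0]
gripper_width: 0.0256
```

```bash
cat >> h.py <<'E'
def togo(x,y,z,b):
    "shift (mm) and turn to the down pose at x,y,z with lever bearing b (yaw 90-b)"
    from bench import r
    from scipy.spatial.transform import Rotation as Ro
    s=r.get_state();T=np.asarray(s['tool_rot']);a=np.radians(90-b)
    G=np.array([[np.cos(a),np.sin(a),0],[np.sin(a),-np.cos(a),0],[0,0,-1]])
    print("t",round(s['clock'],2),"tcp",np.round(s['tcp_pos'],4),"yaw",np.degrees(np.arctan2(T[1,0],T[0,0])).round(2),"F",np.round(s['wrist_force'],2),"w",round(s['gripper_width'],4))
    print("go",(1e3*T.T@(np.array([x,y,z])-s['tcp_pos'])).round(1),np.degrees(Ro.from_matrix(T.T@G).as_rotvec()).round(2))
E
python3 -c "
from h import *;togo(.5545,.1308,.404,55.6)
d=np.load('top0.npz');c=np.array([.589,.0272])
for z in(.08,.09,.0975):
  v=ray(d,218.6,221.9,z)-c;print(z,v,np.hypot(*v),np.degrees(np.arctan2(v[1],-v[0])))
print('bottle',ray(d,132,194,.14),ray(d,143,200,.06))
"
```

```text
t 0.57 tcp [ 0.2847 -0.4069  0.4045] yaw 34.38 F [ 1.59 -0.26 -0.  ] w 0.0256
go [ 526.3 -291.5    0.6] [-0.02 -0.   -0.02]
0.08 [-0.05981297  0.08505265] 0.10397858059052635 54.88333365561955
0.09 [-0.06033333  0.08416467] 0.10355579473968944 54.36520260086084
0.0975 [-0.0607236   0.08349868] 0.10324430246754326 53.97384287214556
bottle [0.58588801 0.29994477] [0.58137215 0.29801158]
```

>>> {"name": "servo_tool", "arguments": {
  "series": [
    [1,526,-291,0,0,0,0],
    [1,526,-291,0,0,0,0],
    [1,526,-291,0,0,0,0],
    [1,526,-291,0,0,0,0],
    [1,526,-291,0,0,0,0]
  ]
}}

```text
clock: 0.98
tcp_pos: [0.3781, -0.2206, 0.4048]
tool_rot: [[0.825, 0.565, 0.0], [0.565, -0.825, -0.0], [0.0, 0.0, -1.0]]
wrist_force: [1.1, -0.6, -0.6]
gripper_width: -0.0002
```

```bash
python3 -c "
from h import *;togo(.5545,.1308,.404,55.6)"
```

```text
t 0.98 tcp [ 0.3781 -0.2206  0.4048] yaw 34.38 F [ 1.11 -0.59 -0.6 ] w -0.0002
go [ 344.  -190.4    0.8] [ 0.01 -0.01 -0.02]
```

>>> {"name": "servo_tool", "arguments": {
  "series": [
    [1,320,-180,0,0,0,0],
    [1,320,-180,0,0,0,0],
    [1,320,-180,0,0,0,0],
    [1,320,-180,0,0,0,0],
    [1,320,-180,0,0,0,0]
  ]
}}

```text
clock: 1.4
tcp_pos: [0.4703, -0.0335, 0.4048]
tool_rot: [[0.825, 0.565, 0.0], [0.565, -0.825, -0.0], [0.0, 0.0, -1.0]]
wrist_force: [0.4, -0.2, -0.4]
gripper_width: -0.0002
```

```bash
python3 -c "
from h import *;togo(.5545,.1308,.404,55.6)"
```

```text
t 1.4 tcp [ 0.4703 -0.0335  0.4048] yaw 34.42 F [ 0.44 -0.22 -0.39] w -0.0002
go [162.3 -88.    0.8] [ 0.01 -0.01  0.02]
```

>>> {"name": "servo_tool", "arguments": {
  "series": [
    [1,150,-80,0,0,0,0],
    [1,150,-80,0,0,0,0],
    [1,150,-80,0,0,0,0],
    [1,150,-80,0,0,0,0],
    [1,150,-80,0,0,0,0]
  ]
}}

```text
clock: 1.82
tcp_pos: [0.5509, 0.1202, 0.4049]
tool_rot: [[0.823, 0.568, 0.003], [0.568, -0.823, 0.002], [0.004, -0.0, -1.0]]
wrist_force: [-0.5, -0.6, 0.3]
gripper_width: -0.0004
```

>>> {"name": "servo_tool", "arguments": {
  "series": [
    [1,0,0,0,0,0,0],
    [1,0,0,0,0,0,0]
  ]
}}

```text
clock: 1.98
tcp_pos: [0.548, 0.1152, 0.4041]
tool_rot: [[0.824, 0.566, -0.002], [0.566, -0.824, -0.001], [-0.002, -0.0, -1.0]]
wrist_force: [-0.9, -0.1, -0.1]
gripper_width: 0.0002
```

```bash
python3 -c "
from h import *;togo(.5545,.1308,.25,55.6)"
```

```text
t 1.98 tcp [0.548  0.1152 0.4041] yaw 34.47 F [-0.88 -0.12 -0.06] w 0.0002
go [ 14.5  -9.2 154.1] [-0.02  0.09  0.07]
```

>>> {"name": "servo_tool", "arguments": {
  "series": [
    [1,14.5,-9,0,0,0,0],
    [1,14.5,-9,40,0,0,0],
    [1,14.5,-9,80,0,0,0],
    [1,14.5,-9,110,0,0,0],
    [1,14.5,-9,110,0,0,0]
  ]
}}

```text
clock: 2.4
tcp_pos: [0.5527, 0.1293, 0.2893]
tool_rot: [[0.826, 0.564, -0.01], [0.564, -0.826, -0.002], [-0.01, -0.004, -1.0]]
wrist_force: [-2.0, -0.3, -0.1]
gripper_width: -0.0002
```

```bash
python3 - <<'E'
from h import *;togo(.5545,.1308,.25,55.6)
from bench import cams
import cv2
cv2.imwrite("pics/w1.png",cams.get_image("wrist")["img"])
E
```

```text
t 2.4 tcp [0.5527 0.1293 0.2893] yaw 34.31 F [-2.02 -0.25 -0.06] w -0.0002
go [ 2.7 -0.1 39.3] [-0.23  0.56 -0.09]
```

View pics/w1.png

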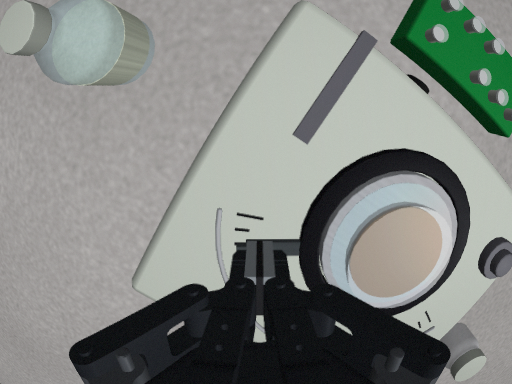

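Wrist view: lever bar at about (265–300,246), ring centre near (392,230), fingertips at about (260,260). I'll check the predicted bar position against this.

```bash
cat >> h.py <<'E'
K=np.array([297.31864,259.246,195.842])
M=np.array([[1.13569114e-03,-9.47848827e-01,-3.18718231e-01,8.24257198e-02],[9.99998520e-01,1.48832719e-03,-8.62892974e-04,-1.06390511e-04],[1.29224910e-03,-3.18716780e-01,9.47849115e-01,3.19083122e-02]])
def wproj(s,X):
    p=M[:,:3].T@(np.asarray(s['tool_rot']).T@(np.asarray(X)-s['tcp_pos'])-M[:,3])
    h=np.hypot(p[0],p[1]);return K[1:]+K[0]*np.arctan2(h,p[2])*p[:2]/h
def pol(b,rad,z,c=(.589,.0272)):
    b=np.radians(b);return [c[0]-rad*np.cos(b),c[1]+rad*np.sin(b),z]
E
python3 - <<'E'
from h import *
from bench import r
s=r.get_state()
for b in(50,54.5,59):print(b,[wproj(s,pol(b,R,.0645)).round(1) for R in(80,90,117)] if 0 else [wproj(s,pol(b,R/1000,.0645)).round(1) for R in(80,90,117)])
print(wproj(s,[.589,.0272,.0685]),wproj(s,[.6424,-.096,.063]))
E
```

```text
50 [array([292.6, 260. ]), array([279.6, 261.3]), array([244.6, 264.1])]
54.5 [array([292.5, 253. ]), array([279.4, 253.4]), array([243.6, 253.9])]
59 [array([293.1, 245.8]), array([279.8, 245.2]), array([243.6, 243.3])]
[392.12769892 250.40728363] [494.07668662 260.91077046]
```

>>> {"name": "servo_tool", "arguments": {
  "series": [
    [1,12,0,0,0,0,0],
    [1,12,0,15,0,0,0],
    [1,12,0,30,0,0,0],
    [1,12,0,38,0,0,0],
    [1,12,0,38,0,0,0]
  ]
}}

```text
clock: 2.87
tcp_pos: [0.5653, 0.1371, 0.2571]
tool_rot: [[0.826, 0.564, -0.0], [0.564, -0.826, -0.0], [-0.0, -0.0, -1.0]]
wrist_force: [-0.2, -0.4, -0.2]
gripper_width: 0.0001
```

>>> {"name": "servo_tool", "arguments": {
  "series": [
    [1,0,0,0,0,0,0],
    [1,0,0,0,0,0,0],
    [1,0,0,0,0,0,0]
  ]
}}

```text
clock: 3.12
tcp_pos: [0.5657, 0.1375, 0.258]
tool_rot: [[0.825, 0.565, 0.002], [0.565, -0.825, 0.0], [0.002, 0.001, -1.0]]
wrist_force: [-0.1, -0.2, -0.2]
gripper_width: 0.0002
```

```bash
python3 - <<'E'
from h import *;togo(.5545,.1308,.247,55.6)
E
```

```text
t 3.12 tcp [0.5657 0.1375 0.258 ] yaw 34.39 F [-0.14 -0.19 -0.16] w 0.0002
go [-13.   -0.8  11. ] [ 0.04 -0.1  -0.01]
```

>>> {"name": "servo_tool", "arguments": {
  "series": [
    [1,0,0,5,0,0,0],
    [1,0,0,9,0,0,0],
    [1,-4,0.5,9,0,0,0],
    [1,-7,0.5,9,0,0,0],
    [1,-10,0.5,9,0,0,0]
  ]
}}

```text
clock: 3.53
tcp_pos: [0.5568, 0.1312, 0.2475]
tool_rot: [[0.825, 0.565, -0.001], [0.565, -0.825, -0.0], [-0.001, -0.0, -1.0]]
wrist_force: [-0.2, 0.4, 0.7]
gripper_width: 0.0005
```

>>> {"name": "servo_tool", "arguments": {
  "series": [
    [1,-3,0,0,0,0,0],
    [1,-6,0,0,0,0,0],
    [1,-9,0,0,0,0,0],
    [1,-12,0,0,0,0,0],
    [1,-15,0,0,0,0,0]
  ]
}}

```text
clock: 3.95
tcp_pos: [0.5447, 0.1228, 0.2478]
tool_rot: [[0.825, 0.565, 0.0], [0.565, -0.825, 0.0], [0.0, 0.0, -1.0]]
wrist_force: [0.5, 2.9, 0.6]
gripper_width: 0.0002
```

```bash
python3 - <<'E'
from h import *
p=pol(55.6,.105,0);togo(p[0]+.018*.825,p[1]+.018*.565,.249,55.6)
from bench import cams
import cv2
im=cams.get_image("top")["img"][145:272,185:330]
cv2.imwrite("pics/t2.png",cv2.convertScaleAbs(cv2.resize(im,None,fx=5,fy=5,interpolation=cv2.INTER_CUBIC),alpha=1.4))
E
```

```text
t 3.95 tcp [0.5447 0.1228 0.2478] yaw 34.4 F [0.49 2.88 0.61] w 0.0002
go [ 0.5 -1.1 -1.2] [ 0.   -0.03 -0.  ]
```

View pics/t2.png

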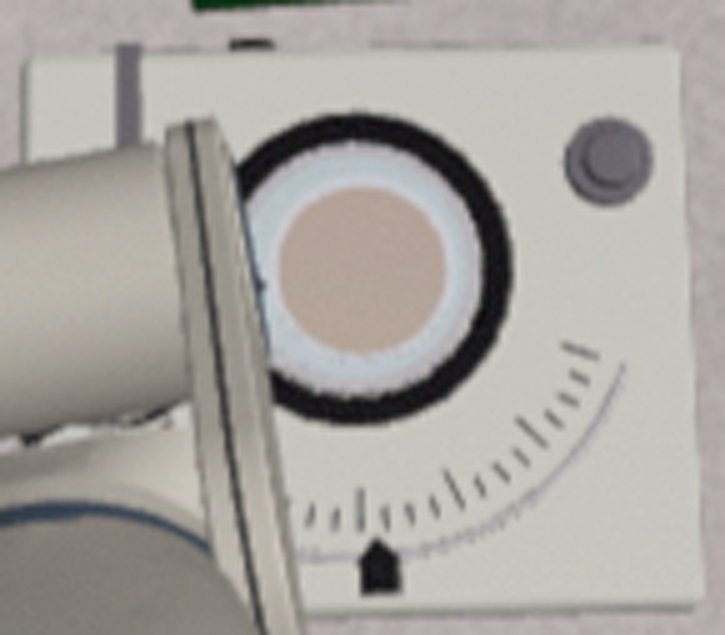

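The arm hides the lever in the top view, but the wrist force of 2.9 N shows contact. I'll push along the arc.

>>> {"name": "servo_tool", "arguments": {
  "series": [
    [1,-2.9,-0.5,0,0,0,-1.6],
    [1,-5.9,-0.8,0,0,0,-3.2],
    [1,-8.9,-1.1,0,0,0,-4.8],
    [1,-11.8,-1.4,0,0,0,-6.4],
    [1,-14.8,-1.5,0,0,0,-8]
  ]
}}

```text
clock: 4.42
tcp_pos: [0.5321, 0.1159, 0.2479]
tool_rot: [[0.737, 0.675, 0.001], [0.675, -0.737, 0.0], [0.001, 0.001, -1.0]]
wrist_force: [1.5, 0.9, -0.6]
gripper_width: -0.0
```

>>> {"name": "servo_tool", "arguments": {
  "series": [
    [1,-2.9,-0.5,0,0,0,-1.6],
    [1,-5.9,-0.8,0,0,0,-3.2],
    [1,-8.9,-1.1,0,0,0,-4.8],
    [1,-11.8,-1.4,0,0,0,-6.4],
    [1,-14.8,-1.5,0,0,0,-8]
  ]
}}

```text
clock: 4.83
tcp_pos: [0.5202, 0.107, 0.2479]
tool_rot: [[0.636, 0.772, 0.001], [0.772, -0.636, 0.0], [0.001, 0.001, -1.0]]
wrist_force: [1.2, -0.0, -1.4]
gripper_width: 0.0001
```

```bash
cat >> h.py <<'E'
def face(b,z=.249):
    p=pol(b,.105,0);B=np.radians(b);togo(p[0]+.018*np.sin(B),p[1]+.018*np.cos(B),z,b)
E
python3 -c "
from h import *;face(39.6)"
```

```text
t 4.83 tcp [0.5202 0.107  0.2479] yaw 50.49 F [ 1.16 -0.04 -1.42] w 0.0001
go [ 0.4 -1.1 -1.1] [ 0.05 -0.06  0.09]
```

Tracking is on the arc, so I'll do five more of these calls (40°), checking the force on each.

>>> {"name": "servo_tool", "arguments": {
  "series": [
    [1,-2.9,-0.5,0,0,0,-1.6],
    [1,-5.9,-0.8,0,0,0,-3.2],
    [1,-8.9,-1.1,0,0,0,-4.8],
    [1,-11.8,-1.4,0,0,0,-6.4],
    [1,-14.8,-1.5,0,0,0,-8]
  ]
}}

```text
clock: 5.25
tcp_pos: [0.5096, 0.0966, 0.2479]
tool_rot: [[0.523, 0.853, 0.001], [0.853, -0.523, 0.0], [0.001, 0.001, -1.0]]
wrist_force: [0.9, 1.4, -1.1]
gripper_width: -0.0001
```

>>> {"name": "servo_tool", "arguments": {
  "series": [
    [1,-2.9,-0.5,0,0,0,-1.6],
    [1,-5.9,-0.8,0,0,0,-3.2],
    [1,-8.9,-1.1,0,0,0,-4.8],
    [1,-11.8,-1.4,0,0,0,-6.4],
    [1,-14.8,-1.5,0,0,0,-8]
  ]
}}

```text
clock: 5.67
tcp_pos: [0.5006, 0.0847, 0.2479]
tool_rot: [[0.399, 0.917, 0.001], [0.917, -0.399, 0.0], [0.001, 0.001, -1.0]]
wrist_force: [2.4, 1.0, -1.3]
gripper_width: -0.0002
```

>>> {"name": "servo_tool", "arguments": {
  "series": [
    [1,-2.9,-0.5,0,0,0,-1.6],
    [1,-5.9,-0.8,0,0,0,-3.2],
    [1,-8.9,-1.1,0,0,0,-4.8],
    [1,-11.8,-1.4,0,0,0,-6.4],
    [1,-14.8,-1.5,0,0,0,-8]
  ]
}}

```text
clock: 6.08
tcp_pos: [0.4933, 0.0718, 0.248]
tool_rot: [[0.267, 0.964, 0.001], [0.964, -0.267, 0.0], [0.001, 0.001, -1.0]]
wrist_force: [1.1, 2.2, -0.3]
gripper_width: -0.0002
```

>>> {"name": "servo_tool", "arguments": {
  "series": [
    [1,-2.9,-0.5,0,0,0,-1.6],
    [1,-5.9,-0.8,0,0,0,-3.2],
    [1,-8.9,-1.1,0,0,0,-4.8],
    [1,-11.8,-1.4,0,0,0,-6.4],
    [1,-14.8,-1.5,0,0,0,-8]
  ]
}}

```text
clock: 6.5
tcp_pos: [0.4879, 0.0579, 0.248]
tool_rot: [[0.131, 0.991, 0.001], [0.991, -0.131, 0.0], [0.001, 0.001, -1.0]]
wrist_force: [1.9, 1.2, -0.4]
gripper_width: -0.0003
```

```bash
python3 - <<'E'
from h import *;face(7.6)
from bench import cams
import cv2
cv2.imwrite("pics/w3.png",cams.get_image("wrist")["img"])
d=cams.get_image("side");im=d["img"]
cv2.imwrite("pics/s3.png",cv2.convertScaleAbs(cv2.resize(im[145:285,200:355],None,fx=5,fy=4.2,interpolation=cv2.INTER_CUBIC),alpha=1.4))
E
```

```text
t 6.5 tcp [0.4879 0.0579 0.248 ] yaw 82.49 F [ 1.86  1.24 -0.37] w -0.0003
go [ 0.9 -0.7 -1. ] [ 0.08 -0.03  0.09]
```

View pics/s3.png

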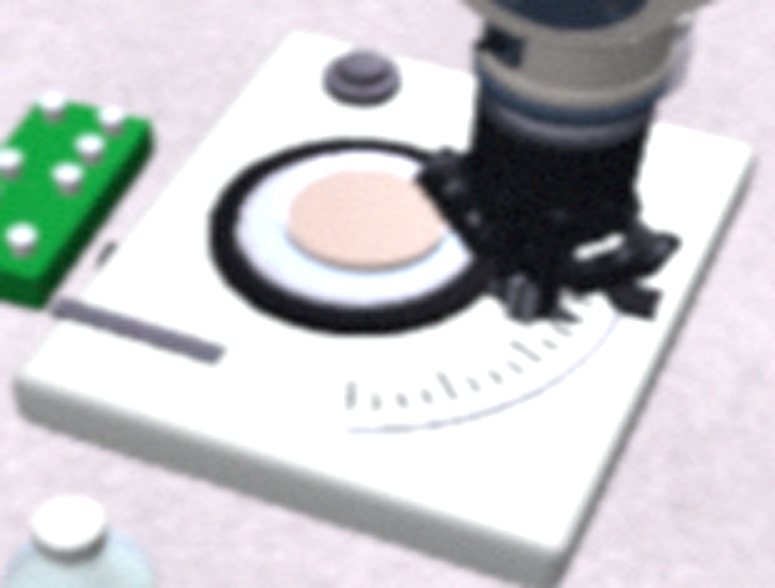

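The lever follows. I'll push a further 10°, back off and look.

>>> {"name": "servo_tool", "arguments": {
  "series": [
    [1,-5.5,-0.8,0,0,0,-3],
    [1,-11.1,-1.3,0,0,0,-6],
    [1,-14.8,-1.5,0,0,0,-8],
    [1,-17.6,-1.5,0,0,0,-9.5],
    [1,-18.5,-1.5,0,0,0,-10]
  ]
}}

```text
clock: 7.02
tcp_pos: [0.4838, 0.0396, 0.2479]
tool_rot: [[-0.042, 0.999, 0.0], [0.999, 0.042, 0.0], [0.0, 0.0, -1.0]]
wrist_force: [0.4, 1.1, 0.1]
gripper_width: 0.0
```

>>> {"name": "servo_tool", "arguments": {
  "series": [
    [1,0,0,0,0,0,0],
    [1,0,0,0,0,0,0]
  ]
}}

```text
clock: 7.18
tcp_pos: [0.4836, 0.0398, 0.2477]
tool_rot: [[-0.041, 0.999, -0.0], [0.999, 0.041, -0.0], [-0.0, -0.0, -1.0]]
wrist_force: [0.8, 1.4, -0.2]
gripper_width: 0.0001
```

```bash
python3 - <<'E'
from h import *;face(-2.4)
E
```

```text
t 7.18 tcp [0.4836 0.0398 0.2477] yaw 92.34 F [ 0.78  1.43 -0.15] w 0.0001
go [ 1.  -0.2 -1.3] [-0.02  0.   -0.06]
```

>>> {"name": "servo_tool", "arguments": {
  "series": [
    [1,10,0,0,0,0,0],
    [1,20,0,0,0,0,0],
    [1,20,0,-40,0,0,0],
    [1,20,0,-80,0,0,0],
    [1,20,0,-120,0,0,0]
  ]
}}

```text
clock: 7.6
tcp_pos: [0.4823, 0.0609, 0.3682]
tool_rot: [[-0.043, 0.999, -0.003], [0.999, 0.043, -0.0], [-0.0, -0.003, -1.0]]
wrist_force: [1.8, -0.1, 0.9]
gripper_width: 0.0004
```

>>> {"name": "servo_tool", "arguments": {
  "series": [
    [1,40,0,0,0,0,0],
    [1,80,0,0,0,0,0],
    [1,120,0,0,0,0,0],
    [1,150,0,0,0,0,0],
    [1,150,0,0,0,0,0]
  ]
}}

```text
clock: 8.02
tcp_pos: [0.4759, 0.2149, 0.3682]
tool_rot: [[-0.046, 0.999, 0.002], [0.999, 0.046, 0.002], [0.002, 0.002, -1.0]]
wrist_force: [-0.2, -0.2, -0.5]
gripper_width: 0.0003
```

```bash
python3 - <<'E'
from h import *;face(-2.4)
from bench import cams
import cv2
for n in("top","side"):
    d=cams.get_image(n);np.savez(n+"4.npz",**d)
a=np.load("top4.npz")["img"][145:272,185:330];b=np.load("side4.npz")["img"][165:250,240:345]
e=lambda q,s:cv2.convertScaleAbs(cv2.resize(q,s,interpolation=cv2.INTER_CUBIC),alpha=1.4)
cv2.imwrite("pics/c4.png",np.hstack([e(a[60:,50:110],(400,446)),e(b,(400,446))]))
E
```

```text
t 8.02 tcp [0.4759 0.2149 0.3682] yaw 92.63 F [-0.22 -0.19 -0.55] w 0.0003
go [-174.5   -0.8  118.8] [ 0.09 -0.11  0.23]
```

View pics/c4.png

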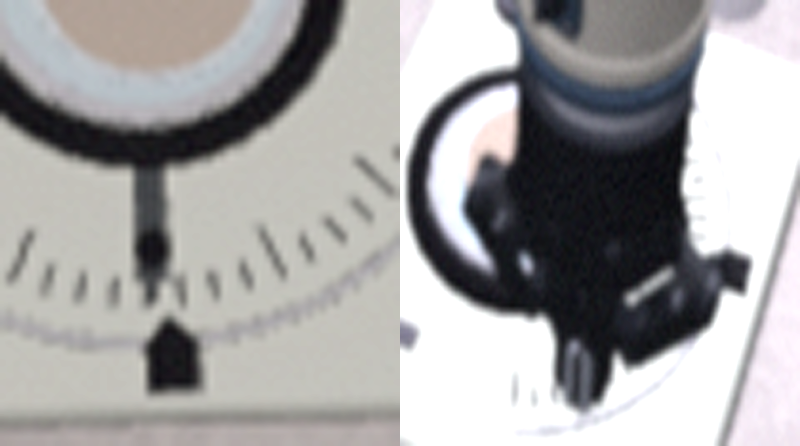

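The top crop shows the nose at about (150,295) and the rider tip at about (171,318), so the lever is roughly 7 mm short. I'll measure it numerically.

```bash
cat > meas.py <<'E'
import numpy as np,cv2,sys
from h import *
def meas(f,c=(.5885,.0267)):
    d=np.load(f);g=d["img"].max(2).astype(np.float32);c=np.array(c)
    # darkness-weighted bearing along arcs, rectified by ray casting
    B=np.arange(-25,25,.1)
    for name,z,rads in(("bar",.0645,(.083,.086,.089,.092)),("nose",.0645,(.119,.121,.123)),("rider",.0635,(.134,.138,.142,.146,.150,.153))):
        o=[]
        for R in rads:
            p=np.array([proj(d,pol(b,R,z,c)) for b in B],np.float32)
            v=cv2.remap(g,p[:,:1],p[:,1:],cv2.INTER_LINEAR)[:,0]
            w=np.clip(np.median(v)-25-v,0,None)
            if name=="nose":w*=abs(B-np.mean(bar))<4
            o.append((w*B).sum()/w.sum() if w.sum() else np.nan)
        if name=="bar":bar=o
        print(name,np.round(o,2),np.nanmean(o).round(2))
if __name__=="__main__":
    for c in((.5883,.0261),(.589,.0275)):meas(sys.argv[1],c)
E
python3 meas.py top4.npz; tail -c0 h.py
```

```text
bar [-2.82 -2.81 -3.02 -2.96] -2.9
nose [-2.52 -2.44 -2.27] -2.41
rider [-5.14 -5.18 -5.23 -5.22 -5.17 -5.18] -5.19
bar [-3.79 -3.71 -3.84 -3.86] -3.8
nose [-3.2  -3.12 -3.01] -3.11
rider [-5.68 -5.75 -5.75 -5.75 -5.69 -5.66] -5.71
```

```bash
python3 -c "
from h import *;face(-5.3,.248)"
```

```text
t 8.12 tcp [0.4758 0.2115 0.3676] yaw 92.59 F [-0.14 -0.82  0.25] w -0.0001
go [-176.2   -0.9  119.6] [-0.02  0.01 -2.71]
```

>>> {"name": "servo_tool", "arguments": {
  "series": [
    [1,-40,0,0,0,0,0],
    [1,-80,0,0,0,0,-1],
    [1,-120,-0.5,0,0,0,-2],
    [1,-150,-1,0,0,0,-2.7],
    [1,-154,-1,0,0,0,-2.7]
  ]
}}

```text
clock: 8.53
tcp_pos: [0.4813, 0.0516, 0.3675]
tool_rot: [[-0.085, 0.996, -0.001], [0.996, 0.085, -0.001], [-0.001, -0.001, -1.0]]
wrist_force: [0.1, 0.7, 0.3]
gripper_width: -0.0004
```

>>> {"name": "servo_tool", "arguments": {
  "series": [
    [1,0,0,40,0,0,0],
    [1,0,0,80,0,0,0],
    [1,0,0,110,0,0,0],
    [1,0,0,118,0,0,0],
    [1,0,0,118,0,0,0]
  ]
}}

```text
clock: 8.95
tcp_pos: [0.4809, 0.0554, 0.2478]
tool_rot: [[-0.088, 0.996, -0.005], [0.996, 0.088, -0.001], [-0.0, -0.005, -1.0]]
wrist_force: [-0.4, 0.4, 0.2]
gripper_width: 0.0003
```

```bash
python3 -c "
from h import *;face(-5.3,.248)"
```

```text
t 8.95 tcp [0.4809 0.0554 0.2478] yaw 95.06 F [-0.43  0.39  0.16] w 0.0003
go [-20.1   0.1  -0.2] [-0.31  0.   -0.24]
```

>>> {"name": "servo_tool", "arguments": {
  "series": [
    [1,-4,0,0,0,0,0],
    [1,-8,0,0,0,0,0],
    [1,-12,0,0,0,0,0],
    [1,-15,0,0,0,0,0],
    [1,-17,0,0,0,0,0]
  ]
}}

```text
clock: 9.37
tcp_pos: [0.4839, 0.0383, 0.2509]
tool_rot: [[-0.089, 0.996, 0.002], [0.996, 0.089, 0.0], [0.0, 0.002, -1.0]]
wrist_force: [0.6, 1.7, 1.0]
gripper_width: 0.0002
```

>>> {"name": "servo_tool", "arguments": {
  "series": [
    [1,-1.5,0,0,0,0,0],
    [1,-2.5,0,0,0,0,0],
    [1,-3,0,0,0,0,0],
    [1,-3,0,0,0,0,0]
  ]
}}

```text
clock: 9.7
tcp_pos: [0.4838, 0.0357, 0.2498]
tool_rot: [[-0.089, 0.996, 0.0], [0.996, 0.089, -0.0], [-0.0, 0.0, -1.0]]
wrist_force: [-0.0, 0.7, -0.1]
gripper_width: -0.0002
```

```bash
python3 -c "
from h import *;face(-5.3,.248)"
```

```text
t 9.7 tcp [0.4838 0.0357 0.2498] yaw 95.11 F [-0.01  0.65 -0.12] w -0.0002
go [-0.2 -1.   1.8] [ 0.01  0.   -0.19]
```

Next I'll retract, lift and move towards +y to look.

>>> {"name": "servo_tool", "arguments": {
  "series": [
    [1,10,0,0,0,0,0],
    [1,20,0,0,0,0,0],
    [1,20,0,-40,0,0,0],
    [1,20,0,-80,0,0,0],
    [1,20,0,-120,0,0,0]
  ]
}}

```text
clock: 10.12
tcp_pos: [0.4814, 0.0568, 0.3701]
tool_rot: [[-0.09, 0.996, -0.003], [0.996, 0.09, -0.0], [0.0, -0.004, -1.0]]
wrist_force: [0.2, 0.8, -0.2]
gripper_width: -0.0002
```

>>> {"name": "servo_tool", "arguments": {
  "series": [
    [1,40,0,0,0,0,0],
    [1,80,0,0,0,0,0],
    [1,120,0,0,0,0,0],
    [1,150,0,0,0,0,0],
    [1,150,0,0,0,0,0]
  ]
}}

```text
clock: 10.53
tcp_pos: [0.4677, 0.2102, 0.37]
tool_rot: [[-0.093, 0.996, 0.001], [0.996, 0.093, 0.002], [0.002, 0.001, -1.0]]
wrist_force: [0.3, -0.9, 0.7]
gripper_width: -0.0001
```

```bash
python3 - <<'E'
from h import *;face(-5.3,.248)
from bench import cams
import cv2
d=cams.get_image("top");np.savez("top5.npz",**d)
a=d["img"][185:272,215:305]
cv2.imwrite("pics/c5.png",cv2.convertScaleAbs(cv2.resize(a,None,fx=6.667,fy=6.667,interpolation=cv2.INTER_CUBIC),alpha=1.4))
E
python3 meas.py top5.npz
```

```text
t 10.53 tcp [0.4677 0.2102 0.37  ] yaw 95.36 F [ 0.35 -0.93  0.72] w -0.0001
go [-175.6   -1.5  121.7] [ 0.06 -0.09  0.06]
bar [-4.99 -5.03 -4.82 -4.8 ] -4.91
nose [-5.31 -4.87 -4.58] -4.92
rider [-5.14 -5.18 -5.22 -5.2  -5.18 -5.16] -5.18
bar [-5.88 -5.96 -5.74 -5.59] -5.79
nose [-5.82 -5.72 -5.45] -5.66
rider [-5.68 -5.74 -5.75 -5.74 -5.7  -5.65] -5.71
```

View pics/c5.png

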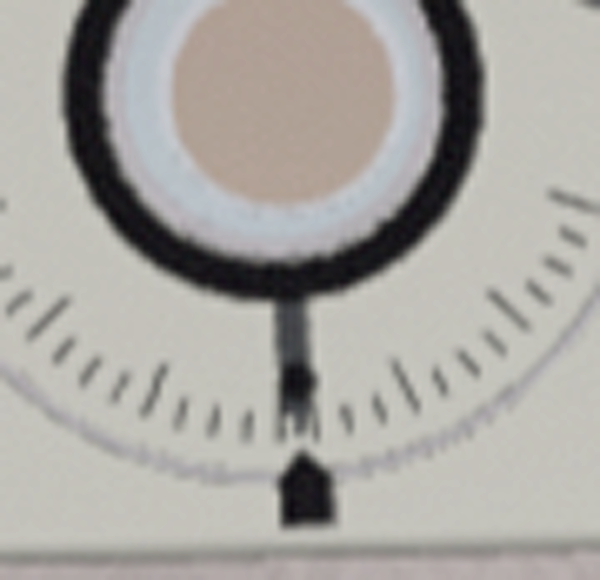

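The nose and rider agree within about 0.3° (under 1 mm), and the rider hasn't moved. Now the button at (0.6424, −0.096).

>>> {"name": "servo_tool", "arguments": {
  "series": [
    [1,-38,17,0,0,0,0],
    [1,-76,34,0,0,0,0],
    [1,-114,52,0,0,0,0],
    [1,-152,69,0,0,0,0],
    [1,-190,86,0,0,0,0]
  ]
}}

```text
clock: 11.0
tcp_pos: [0.5713, 0.0219, 0.3695]
tool_rot: [[-0.089, 0.996, -0.001], [0.996, 0.089, -0.0], [-0.0, -0.001, -1.0]]
wrist_force: [0.6, 0.1, 0.4]
gripper_width: -0.0001
```

>>> {"name": "servo_tool", "arguments": {
  "series": [
    [1,-38,17,0,0,0,0],
    [1,-76,34,0,0,0,0],
    [1,-110,50,0,0,0,0],
    [1,-128,58,0,0,0,0],
    [1,-128,58,0,0,0,0]
  ]
}}

```text
clock: 11.42
tcp_pos: [0.6414, -0.1026, 0.3693]
tool_rot: [[-0.085, 0.996, 0.001], [0.996, 0.085, -0.001], [-0.001, 0.001, -1.0]]
wrist_force: [-0.1, 0.7, 0.1]
gripper_width: 0.0001
```

>>> {"name": "servo_tool", "arguments": {
  "series": [
    [1,0,0,30,0,0,0],
    [1,0,0,60,0,0,0],
    [1,0,0,75,0,0,0],
    [1,0,0,80,0,0,0],
    [1,0,0,80,0,0,0]
  ]
}}

```text
clock: 11.83
tcp_pos: [0.6392, -0.098, 0.288]
tool_rot: [[-0.089, 0.996, -0.004], [0.996, 0.089, 0.001], [0.001, -0.004, -1.0]]
wrist_force: [0.4, 0.1, -0.1]
gripper_width: 0.0001
```

```bash
python3 - <<'E'
from h import *;togo(.6424,-.096,.242,-5.3)
from bench import cams,r
s=r.get_state();im=cams.get_image("wrist")["img"]
print(wproj(s,[.6424,-.096,.063]),wproj(s,list(s['tcp_pos'][:2])+[.063]))
import cv2;cv2.imwrite("pics/w6.png",im)
E
```

```text
t 11.83 tcp [ 0.6392 -0.098   0.288 ] yaw 95.12 F [ 0.41  0.06 -0.13] w 0.0001
go [ 1.6  3.6 46. ] [-0.22 -0.06 -0.18]
[265.64596019 217.46445662] [260.82432601 219.63724626]
```

View pics/w6.png

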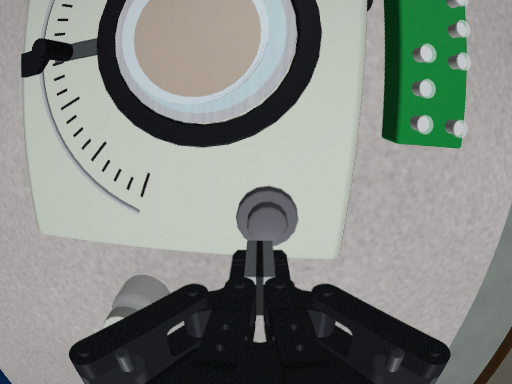

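The button is at (268,215), close to the predicted (266,217). I'll correct by +2/+5 mm and descend.

>>> {"name": "servo_tool", "arguments": {
  "series": [
    [1,2,5,10,0,0,0],
    [1,2,5,20,0,0,0],
    [1,2,5,28,0,0,0],
    [1,2,5,34,0,0,0],
    [1,2,5,36,0,0,0]
  ]
}}

```text
clock: 12.3
tcp_pos: [0.6445, -0.096, 0.2523]
tool_rot: [[-0.089, 0.996, -0.002], [0.996, 0.089, 0.0], [0.0, -0.002, -1.0]]
wrist_force: [-0.5, -0.2, -0.9]
gripper_width: -0.0004
```

>>> {"name": "servo_tool", "arguments": {
  "series": [
    [1,0,0,1.5,0,0,0],
    [1,0,0,3,0,0,0],
    [1,0,0,4,0,0,0],
    [1,0,0,4,0,0,0]
  ]
}}

```text
clock: 12.63
tcp_pos: [0.6451, -0.0962, 0.2499]
tool_rot: [[-0.089, 0.996, 0.0], [0.996, 0.089, -0.0], [-0.0, 0.0, -1.0]]
wrist_force: [-0.8, -0.2, 1.2]
gripper_width: -0.0001
```

>>> {"name": "servo_tool", "arguments": {
  "series": [
    [1,0,0,1,0,0,0],
    [1,0,0,2,0,0,0],
    [1,0,0,3,0,0,0],
    [1,0,0,4,0,0,0],
    [1,0,0,4,0,0,0]
  ]
}}

```text
clock: 13.05
tcp_pos: [0.6451, -0.0962, 0.2458]
tool_rot: [[-0.089, 0.996, 0.0], [0.996, 0.089, -0.0], [-0.0, 0.0, -1.0]]
wrist_force: [0.0, 0.1, 4.2]
gripper_width: 0.0003
```

>>> {"name": "servo_tool", "arguments": {
  "series": [
    [1,0,0,1,0,0,0],
    [1,0,0,2,0,0,0],
    [1,0,0,3,0,0,0],
    [1,0,0,3,0,0,0]
  ]
}}

```text
clock: 13.38
tcp_pos: [0.6452, -0.0962, 0.2443]
tool_rot: [[-0.089, 0.996, 0.001], [0.996, 0.089, -0.0], [-0.0, 0.0, -1.0]]
wrist_force: [-4.9, 0.5, 15.3]
gripper_width: -0.0003
```

At 15 N the motion stopped about 6 mm after first touch, so the button is fully down. Lifting off.

>>> {"name": "servo_tool", "arguments": {
  "series": [
    [1,0,0,0,0,0,0],
    [1,0,0,-8,0,0,0],
    [1,0,0,-25,0,0,0],
    [1,0,0,-60,0,0,0],
    [1,0,0,-100,0,0,0]
  ]
}}

```text
clock: 13.8
tcp_pos: [0.6441, -0.096, 0.341]
tool_rot: [[-0.089, 0.996, -0.005], [0.996, 0.089, 0.001], [0.001, -0.005, -1.0]]
wrist_force: [0.7, -0.0, -0.3]
gripper_width: 0.0
```

>>> {"name": "servo_tool", "arguments": {
  "series": [
    [1,-40,0,-20,0,0,0],
    [1,-80,0,-40,0,0,0],
    [1,-120,0,-40,0,0,0],
    [1,-150,0,-40,0,0,0],
    [1,-150,0,-40,0,0,0]
  ]
}}

```text
clock: 14.22
tcp_pos: [0.6583, -0.2513, 0.3833]
tool_rot: [[-0.085, 0.996, 0.002], [0.996, 0.085, -0.003], [-0.003, 0.002, -1.0]]
wrist_force: [-0.4, -0.1, 0.0]
gripper_width: -0.0001
```

```bash
python3 - <<'E'
from h import *;togo(.6424,-.096,.242,-5.3)
from bench import cams
import cv2
d=cams.get_image("top");np.savez("top7.npz",**d)
w=cams.get_image("side");np.savez("side7.npz",**w)
e=lambda q:cv2.convertScaleAbs(cv2.resize(q,(400,330),interpolation=cv2.INTER_CUBIC),alpha=1.4)
cv2.imwrite("pics/c7.png",np.hstack([e(d["img"][110:275,110:310+70]),e(w["img"][140:320,170:370])]))
E
python3 meas.py top7.npz
```

```text
t 14.22 tcp [ 0.6583 -0.2513  0.3833] yaw 94.86 F [-0.37 -0.09  0.02] w -0.0001
go [156.5  -3.1 140.8] [ 0.13  0.17 -0.44]
bar [-5.   -5.03 -4.79 -4.81] -4.91
nose [-5.27 -4.9  -4.53] -4.9
rider [-5.14 -5.18 -5.22 -5.21 -5.19 -5.2 ] -5.19
bar [-5.89 -5.97 -5.71 -5.6 ] -5.79
nose [-5.79 -5.73 -5.51] -5.67
rider [-5.68 -5.74 -5.75 -5.73 -5.71 -5.67] -5.71
```

View pics/c7.png

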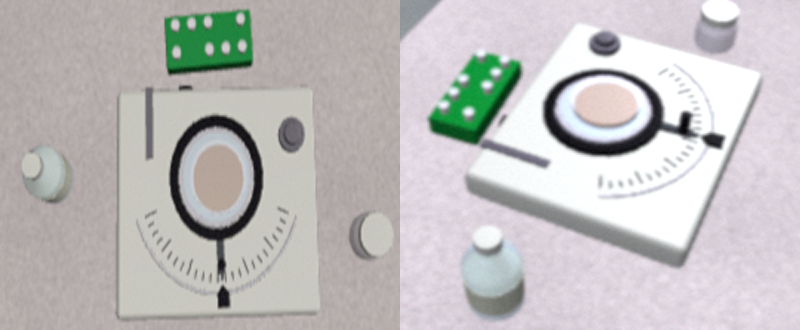

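The lever lies on the rider in both views, and everything else is in place. The force profile fits a full 6 mm press (4.2 N about 5 mm in, then a hard stop). Handing in.

```bash
python3 -c "
from bench import finish_job;print(finish_job())"
```

```text
the job is handed in; nothing more can be done
None
```

I pushed the iris lever round to the index rider with the closed fingertips, pressed the lamp button fully down, let it come up and handed the job in. `finish_job` reports no verdict, so this rests on my own checks.

- **Lever:** the first push left it about 2.4° short. I backed off, measured and pushed again. The last top image puts the nose within about 0.3° of the rider, under 1 mm of the 5.5 mm allowed. Wrist force stayed at about 3 N while pushing.
- **Button:** the press gave 4.2 N about 5 mm in, then a stop at 15 N after about 6 mm. That matches fully down, but I judged it by force and travel because I could not read the joint directly. In the last pictures it looks up again.
- **Other objects:** the rider's measured bearing was unchanged to 0.02° through the last three top images. The dish, bottle, jar and rack looked in place, though I did not measure them at the end.
- **End state:** the gripper is clear of everything, and the clock stood at about 14 s of the 51 s allowed.

The top and side cameras disagreed by about 1.3 to 2.6 mm on the viewer's centre and about 4 mm on the button's position. I therefore set the lever by comparing nose and rider within the same image. For the button I averaged the two views and corrected the aim with the wrist camera.

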